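# Put a hairbrush into the interlocked steriliser case

### The arm

A 6-joint arm with a two-finger parallel gripper is mounted at the origin on the work surface. World frame = base frame: x ahead of the robot, y to its left, z up, the work surface at z = 0. Lengths are in m, angles in rad, forces in N, time in s.
With the tool pointing down it reaches from about 0.275 to 0.725 m from the base axis. Payload 5.6 kg.
Tool frame: the origin (TCP) lies between the finger pads; the fingertips stand 19 mm ahead of it and the grasp point (between the pads) is the TCP (ctrl.nose_length is the x of the fingertips in the tool frame, in m); x points along the fingers, y is the direction in which the jaws open and shut, and the axes are right-handed (so a half turn about x gives the same grasp; the last joint's range is limited). The gripper opens to 85 mm and grips with 20 to 120 N. Pads are 22 mm wide; open, the fingers measure 114 mm over their backs; the gripper's body (76 mm by 85 mm) begins 54 mm behind the grasp point. The pads swing forward as they close: fully open they stand 13 mm farther back than shut.
Start: joints at [1.45, 0.255, 0.108, 0, -1.424, -0.285], TCP at [0.217, 0.505, 0.25] pointing down, gripper open.
Joint ranges: [-2.95, 2.95], [-1.21, 1.97], [-1.09, 1.5], [-2.87, 1.71], [-2.94, -0.07], [-3.05, 3.05]. Speed limits (rad/s): [2.57, 2.57, 3.14, 3.14, 3.14, 3.14].

### API

Orientations are given as [roll, pitch, yaw] about the fixed x, y, z axes, in that order (R = Rz(yaw) Ry(pitch) Rx(roll)).
In Python, from plant import ctrl gives the robot as it stands.
- The arm moves only by the tool move_arm, never from a script. Its argument "series" is one flat list of numbers, 7 for each row, row after row: the shift along the tool's x, y, z in m, then the turn, a rotation vector about the tool's x, y, z in rad, then the finger opening in m, from 0 to 0.0854. In form: [x, y, z, rx, ry, rz, fingers, x, y, z, rx, ry, rz, fingers, ...]. A call has 1 to 10 rows; each row is the pose to reach, as a shift and turn from the pose measured when the call began, along the tool's axes at that moment; what a row does not reach only later rows make up. A row lasts 1/10 s, in which the tool goes at most 50 mm and 8.59 degrees, less where a joint would pass 70% of its speed; a pose out of reach is approached as far as the arm can. A call with a gripper value outside its range is refused whole. The fingers move at their own pace and stop on an object; "squeeze" is the grip in N (left out, the last holds). Time passes only in rows, so rows that repeat a pose let the fingers close. It gives the time, the measured TCP pose, the force and the opening at its end, in the units of the state.
- ctrl.observe(): the state, without advancing time (a new reading comes with each control period).
- ctrl.read_camera(name): name is "scene" or "top" or "wrist"; returns the picture (400x640x3 uint8, red, green, blue); there is no depth.
- ctrl.get_calibration(name): a dict with "K" (3x3 intrinsics, pixels), "rvec" (rotation vector, rad) and "tvec" (3), from world to camera coordinates, as OpenCV has them. Camera axes: x right, y down, z forward; pixel columns grow to the right and rows downward; lengths in m; the calibration is good to about 2 mm. The wrist camera is an equidistant fisheye: a pixel r from the principal point sees the ray r / f radians off the axis. A picture is of the moment at which its call begins: read the wrist's pose just before it. get_calibration takes no time and is no camera call; for the wrist camera it gives the pose at the moment of the call.
- ctrl.hand_in(): hands the job in, once; it reports no verdict.
The state is a dict: "time": time; "q": joint angles; "qvel": joint speeds; "effort": joint torques, N m; "tcp_pos": TCP position; "tcp_rot": TCP orientation; "ft_force": force on the tool from outside, world axes, zero at the start; "moment": the same for the moment, N m; "width": finger opening in m.
Only numpy, scipy, OpenCV 4.12 (cv2) and the standard library are available. Lean on these libraries where they do the work, as an engineer would, in place of code of your own. Each camera call takes 0.05 s, during which the arm holds its last target. There are 200 camera calls.

### The job

Put the hairbrush away in the steriliser case: throw both orange levers fully over, away from the cover (one is held by a hidden interlock until the other has been thrown, so feel which one gives and never force the one that is blocked), then slide the blue cover fully back. Lay the brush down in the tray, bristles up and lengthwise, lowering it in rather than dropping it, let go, and slide the cover fully shut. Leave the levers thrown over, and the tubes and the cream bowl as they stand.

Things in the scene. Friction and masses are not known exactly. Their poses are not given: they have to be found in the camera images.
- case: White fixed steriliser case, 410 mm along its y, 130 mm along x; origin under it on the work surface, z up, -x side towards the robot, turned up to 0.25 rad. Along y: lever block -240 to -160 mm (140 mm wide, 78 mm high); tray -160 to +50 mm (side walls 10 mm thick and 64 mm high, inside width 110 mm); solid housing +50 to +170 mm, 64 mm high. The cover slides along y.
- tray_mid (a point): Middle of the part of the tray floor that the open cover leaves free (185 mm along y by 110 mm along x), at case y = -62 mm, 12 mm above the work surface; axes as the case's.
- cover (a joint): Blue cover, 118 x 205 x 10 mm, top 76 mm above the work surface. 0 = shut, 0.19 m = fully back (along the case's +y, onto and beyond the housing); rigid stops. Slides with about 3 N plus 6 N per m/s. Locked by two steel pins before its +y edge; each sinks as its lever is thrown.
- cover_grip (a point): Top middle of the black ridge handle on the cover: 70 mm along the case's x, 14 mm along y, 26 mm tall, top 102 mm above the work surface; at case y = -50 mm when shut. Can be pinched, or pushed either way.
- lever_front (a joint): Orange lever nearer the robot, at case x = -45 mm. 0 = locked, leaning 0.35 rad towards the cover (+y); 0.7 = fully thrown, leaning 0.35 rad away (-y), rigid stop. Needs about 3 N at the handle, stays where left. One lever, front or rear, unseen and different each start, is held: it gives under 0.2 rad, then feels firm, until the other is fully thrown. Over 30 N on it counts as forcing.
- lever_front_tip (a point): Centre of the rounded end of the front lever's handle (18 mm thick, surface 9 mm further out), 112 mm from its hinge, which lies along the case's x at case y = -200 mm, 30 mm above the work surface. Locked, the tip is about 135 mm above the work surface.
- lever_rear (a joint): Orange lever farther from the robot, at case x = +45 mm; otherwise the same as the front one, same joint values.
- lever_rear_tip (a point): Centre of the rounded end of the rear lever's handle, as for the front one.
- hairbrush: Hairbrush lying on its flat back, bristles up, 150 mm long, 110 g. Origin on the underside, at mid-length; x axis along the brush towards the head, z up. Lilac handle from x = -75 to 0 mm, 20 mm wide and 20 mm high; pink oval head from x = -7 to +75 mm, 54 mm wide, 14 mm thick, bristles to 30 mm high. Centre of mass about x = +5 mm.
- tube_blue: Blue-banded standing tube, black cap down, about 145 mm tall, 40 mm wide; bystander, origin at the centre of its underside
- tube_yellow: Yellow-banded standing tube, black cap down, about 145 mm tall, 40 mm wide; bystander, origin at the centre of its underside
- tube_violet: Violet-banded standing tube, black cap down, about 145 mm tall, 40 mm wide; bystander, origin at the centre of its underside
- tube_green: Green-banded standing tube, black cap down, about 145 mm tall, 40 mm wide; bystander, origin at the centre of its underside
- bowl_cream: Cream bowl, 110 mm across, 50 mm high; bystander, origin at the centre of its underside

How it is judged:
On the way, in this order (a step that is already met when the one before it is completed fails the run):
1. both levers thrown over (value of joint each of lever_front, lever_rear above 0.55 rad), for 0.1 s.
2. cover slid fully back (value of joint cover above 0.175 m), for 0.1 s.
3. brush lowered into the tray while still held (x of hairbrush in the frame of tray_mid between -0.04 and 0.04 m and y of hairbrush in the frame of tray_mid between -0.045 and 0.045 m and z of hairbrush in the frame of tray_mid below 0.025 m and contact force between the fingers and hairbrush above 0.3 N), for 0.02 s.
4. brush released, lying flat in the tray, cover still back (x of hairbrush in the frame of tray_mid between -0.035 and 0.035 m and y of hairbrush in the frame of tray_mid between -0.04 and 0.04 m and z of hairbrush in the frame of tray_mid below 0.006 m and angle between hairbrush's own z axis and vertical below 0.2 rad and contact force between the fingers and hairbrush below 0.05 N and value of joint cover above 0.15 m), for 0.2 s.
At the end, for the whole second after the job is handed in: The brush lies still on the tray floor, bristles up (within 0.2 rad), its middle within 35 mm across and 40 mm along of the tray middle, not held; the cover is shut to within 5 mm; both levers are left thrown over (above 0.5 rad) (x of hairbrush in the frame of tray_mid between -0.035 and 0.035 m and y of hairbrush in the frame of tray_mid between -0.04 and 0.04 m and z of hairbrush in the frame of tray_mid below 0.006 m and angle between hairbrush's own z axis and vertical below 0.2 rad and contact force between the fingers and hairbrush below 0.05 N and value of joint cover below 0.005 m and linear speed of hairbrush below 0.02 m/s and value of joint each of lever_front, lever_rear above 0.5 rad); the robot touches nothing.
It fails at once if a blocked lever forced (pushed with more than 30 N before it has gone over) ((contact force between the arm and lever_front above 30 N and value of joint lever_front below 0.4 rad) or (contact force between the fingers and lever_front above 30 N and value of joint lever_front below 0.4 rad) or (contact force between the arm and lever_rear above 30 N and value of joint lever_rear below 0.4 rad) or (contact force between the fingers and lever_rear above 30 N and value of joint lever_rear below 0.4 rad)).
It fails at once if a tube or the cream bowl disturbed (moved more than 30 mm) (distance of any of tube_blue, tube_yellow, tube_violet, tube_green, bowl_cream from where it was at the start of the episode above 0.03 m).
It also fails if it takes over 72 s, if anything falls off the work surface, if the arm or the gripper's body presses on something with over 40 N, if the wrist force passes 120 N, or if a joint passes its speed limit or range.

## Working session

There is one attempt and no reset: what is moved stays moved. The work goes in short steps, Python scripts to look and compute and a tool call to move; the robot and the scene stay as the last step left them, time stands still between calls to the robot, and variables do not carry over. Pictures are saved under pics/ and viewed, about 8 in all and at most 12, crops included, and the job is handed in when it is done.

Besides the shell and the picture viewer there is one more tool, called after "Request:" in YAML: its name, and indented under it one key for each argument. move_arm: Moves the arm, as the interface text tells. Its arguments: {"type":"object","properties":{"series":{"type":"array","items":{"type":"number"}},"squeeze":{"type":"number"}},"required":["series"]}

```bash
mkdir -p pics; ls; python3 - <<'E'
from plant import ctrl
import cv2
for n in("scene","top"):
    cv2.imwrite(f"pics/{n}0.png",ctrl.read_camera(n)[:,:,::-1]); c=ctrl.get_calibration(n); print(n,c)
print(ctrl.observe(),ctrl.nose_length)
E
```

```text
pics
scene {'K': array([[377.44208874,   0.        , 323.41368447],
       [  0.        , 377.44208874, 198.60749896],
       [  0.        ,   0.        ,   1.        ]]), 'rvec': array([ 0.81837479,  2.65682974, -0.95327736]), 'tvec': array([ 0.42583801, -0.16813231,  1.20118158])}
top {'K': array([[431.33977435,   0.        , 324.83819629],
       [  0.        , 431.33977435, 208.95970513],
       [  0.        ,   0.        ,   1.        ]]), 'rvec': array([ 2.17204496, -2.12727783,  0.1282457 ]), 'tvec': array([0.03855004, 0.53115891, 1.4008532 ])}
{'time': 0.1, 'q': array([ 1.44962262e+00,  2.55653764e-01,  1.07153132e-01, -3.72978891e-04,
       -1.42393069e+00, -2.84586762e-01]), 'qvel': array([ 7.48841365e-05, -2.07143987e-03,  3.02896467e-03,  2.24115245e-03,
       -7.63027950e-04,  2.30500061e-03]), 'effort': array([-2.19694986e-03, -3.87605417e+01,  2.38473237e+01,  5.37781075e+00,
       -3.81466351e-03,  1.10626857e-06]), 'tcp_pos': array([0.21690414, 0.50497685, 0.24951929]), 'tcp_rot': array([ 1.63348755,  1.56912023, -1.91392045]), 'ft_force': array([-0.48712126, -0.70723403, -0.10826701]), 'moment': array([-0.0401636 , -0.03913841,  0.03447685]), 'width': 0.08531169437506493} 0.019
```

View pics/top0.png

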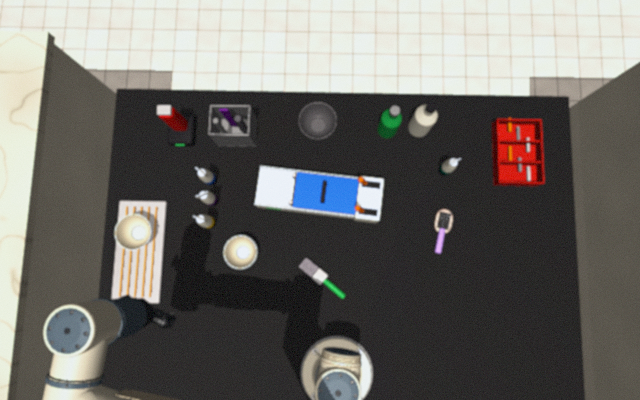

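View pics/scene0.png

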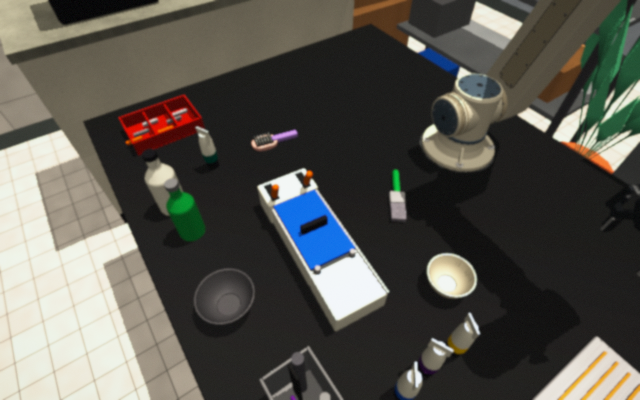

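The top view shows the case with its blue cover at about (325,193) and the lever tips near (362,182) and (360,208). The black ridge is at (323,190). The brush head is at (444,218) and its handle end at (439,250). The scene view agrees, with a tube near the brush at (450,165) in the top view.

```bash
cat > h.py <<'E'
import numpy as np, cv2
from scipy.spatial.transform import Rotation as Ro
from plant import ctrl
def cam(n):
    c=ctrl.get_calibration(n); return c["K"],cv2.Rodrigues(c["rvec"])[0],c["tvec"]
def ray(n,uv,fish=False,C=None):
    K,R,t=C or cam(n); d=np.array([(uv[0]-K[0,2])/K[0,0],(uv[1]-K[1,2])/K[1,1]])
    if n=="wrist":
        r=np.linalg.norm(d)+1e-9; v=np.r_[d/r*np.sin(r),np.cos(r)]
    else: v=np.r_[d,1]
    return -R.T@t, R.T@v
def onz(n,uv,z,C=None):
    o,d=ray(n,uv,C=C); return o+d*(z-o[2])/d[2]
def tri(a,b):
    (o1,d1),(o2,d2)=a,b; A=np.c_[d1,-d2]; s=np.linalg.lstsq(A,o2-o1,rcond=None)[0]
    p,q=o1+d1*s[0],o2+d2*s[1]; return (p+q)/2,np.linalg.norm(p-q)
def blobs(im,lo,hi,box=None,mn=5):
    m=cv2.inRange(cv2.cvtColor(im,cv2.COLOR_RGB2HSV),lo,hi)
    if box: k=np.zeros_like(m); k[box[1]:box[3],box[0]:box[2]]=255; m&=k
    n,l,s,c=cv2.connectedComponentsWithStats(m)
    return m,[(c[i],s[i,4],s[i,:4]) for i in range(1,n) if s[i,4]>=mn]
def tool(p,yaw_dir=None):
    """world target point -> shift in tool axes"""
    s=ctrl.observe(); R=Ro.from_euler('xyz',s["tcp_rot"]); return R.inv().apply(np.array(p)-s["tcp_pos"])
E
python3 - <<'E'
from h import *
np.set_printoptions(precision=4,suppress=True)
T=cv2.imread("pics/top0.png")[:,:,::-1].copy(); S=cv2.imread("pics/scene0.png")[:,:,::-1].copy()
def rect(m,n,z):
    pts=np.argwhere(m)[:,::-1]; P=np.array([onz(n,p,z)[:2] for p in pts]).astype(np.float32)
    return P.mean(0),cv2.minAreaRect(P),P
for n,im,box in(("top",T,(240,150,400,230)),("scene",S,(250,160,400,330))):
    m,b=blobs(im,(100,120,80),(125,255,255),box); 
    m=cv2.morphologyEx(m,cv2.MORPH_OPEN,np.ones((3,3)))
    m=cv2.morphologyEx(m,cv2.MORPH_CLOSE,np.ones((13,13)))
    r=rect(m,n,.076); print(n,"blue",r[:2])
    m,b=blobs(im,(5,150,120),(18,255,255),box,4); print("orange",b)
    m,b=blobs(im,(0,0,110),(180,70,255),box,100); print("white",[x[1:] for x in b]); print(rect(m,n,.064)[:2])
for n,im,box in(("top",T,(420,200,470,260)),("scene",S,(245,120,305,155))):
    mm=[]
    for nm,lo,hi in(("lil",(125,50,90),(150,255,255)),("pink",(0,20,100),(17,255,255))):
        m,b=blobs(im,lo,hi,box,8);P=rect(m,n,.012); print(n,nm,[x[1:] for x in b],P[0],P[1])
C=ctrl.get_calibration("wrist");print(C)
E
```

```text
top blue (array([0.578 , 0.0491], dtype=float32), ((0.5785569548606873, 0.049343280494213104), (0.20222492516040802, 0.11555202305316925), 84.1968002319336))
orange [(array([362.1429, 180.5143]), np.int32(35), array([359, 176,   8,   9], dtype=int32)), (array([359.2258, 208.9355]), np.int32(31), array([356, 206,   8,   7], dtype=int32))]
white [(np.int32(2909), array([254, 165, 130,  57], dtype=int32))]Traceback (most recent call last):
  File "<stdin>", line 13, in <module>
  File "<stdin>", line 5, in rect
  File "h.py", line 13, in onz
    o,d=ray(n,uv,C=C); return o+d*(z-o[2])/d[2]
        ~~~^^^^^^^^^^
  File "h.py", line 7, in ray
    K,R,t=C or cam(n); d=np.array([(uv[0]-K[0,2])/K[0,0],(uv[1]-K[1,2])/K[1,1]])
               ~~~^^^
  File "h.py", line 5, in cam
    c=ctrl.get_calibration(n); return c["K"],cv2.Rodrigues(c["rvec"])[0],c["tvec"]
ValueError: time passes only in moves, steps and waits
```

```bash
python3 - <<'E'
s=open('h.py').read()
s=s.replace("def cam(n):\n","_c={}\ndef cam(n):\n    if n not in _c: _c[n]=_cam(n)\n    return _c[n]\ndef _cam(n):\n")
open('h.py','w').write(s)
E
cat > m.py <<'E'
from h import *
np.set_printoptions(precision=4,suppress=True)
def rect(m,n,z):
    pts=np.argwhere(m)[:,::-1]; P=np.array([onz(n,p,z)[:2] for p in pts]).astype(np.float32)
    return P.mean(0),cv2.minAreaRect(P),P
E
python3 - <<'E'
from m import *
T=cv2.imread("pics/top0.png")[:,:,::-1].copy(); S=cv2.imread("pics/scene0.png")[:,:,::-1].copy()
O={}
for n,im,box in(("top",T,(240,150,400,230)),("scene",S,(250,160,400,330))):
    m,b=blobs(im,(100,120,80),(125,255,255),box); 
    m=cv2.morphologyEx(m,cv2.MORPH_OPEN,np.ones((3,3)))
    m=cv2.morphologyEx(m,cv2.MORPH_CLOSE,np.ones((13,13)))
    r=rect(m,n,.076); print(n,"blue",r[:2])
    m,b=blobs(im,(5,150,120),(18,255,255),box,4); print("orange",[x[:2] for x in b]); O[n]=[x[0] for x in b if x[1]>20]
for a in O["top"]:
    for b in O["scene"]: print("tip",tri(ray("top",a),ray("scene",b)))
for n,im,box in(("top",T,(420,200,470,260)),("scene",S,(245,120,305,155))):
    A=[]
    for nm,lo,hi in(("lil",(125,50,90),(150,255,255)),("pink",(0,20,100),(17,255,255))):
        m,b=blobs(im,lo,hi,box,8);P=rect(m,n,.01); print(n,nm,P[0],P[1]);A.append(P[2])
    A=np.concatenate(A);ax=A.mean(0);w,v=np.linalg.eigh(np.cov((A-ax).T));d=v[:,1];pr=(A-ax)@d
    print("brush mid",ax+d*(pr.min()+pr.max())/2,"dir",d,"len",np.ptp(pr))
    # tube caps/bowl etc rough
for nm,uv in(("tube near brush",(446,170)),("t1",(210,182)),("t2",(211,202)),("t3",(209,225)),("bowl",(240,252)),("paintbrush a",(302,262)),("pb b",(344,297))):
    print(nm,onz("top",uv,0)[:2])
print(cam("wrist"))
E
```

```text
top blue (array([0.578 , 0.0491], dtype=float32), ((0.5785569548606873, 0.049343280494213104), (0.20222492516040802, 0.11555202305316925), 84.1968002319336))
orange [(array([362.1429, 180.5143]), np.int32(35)), (array([359.2258, 208.9355]), np.int32(31))]
scene blue (array([0.583 , 0.0548], dtype=float32), ((0.5813058018684387, 0.04911107197403908), (0.2058267742395401, 0.1160341426730156), 84.36863708496094))
orange [(array([308.9737, 173.3947]), np.int32(38)), (array([274.8276, 187.2759]), np.int32(29))]
tip (array([ 0.5715, -0.0378,  0.1913]), np.float64(0.06961848488603066))
tip (array([ 0.6115, -0.0673,  0.1274]), np.float64(0.0025870757649446947))
tip (array([ 0.52  , -0.0582,  0.1303]), np.float64(5.787881717104231e-06))
tip (array([ 0.562 , -0.0844,  0.0748]), np.float64(0.08168985386986855))
top lil [ 0.434  -0.3366] ((0.43601682782173157, -0.33717167377471924), (0.025387782603502274, 0.08986574411392212), 77.9877700805664)
top pink [ 0.5065 -0.3502] ((0.5028036236763, -0.3503221571445465), (0.0615176185965538, 0.08171391487121582), 78.20501708984375)
brush mid [ 0.4677 -0.3429] dir [-0.9832  0.1826] len 0.15393825228753638
scene lil [ 0.4332 -0.3431] ((0.43475016951560974, -0.3428892493247986), (0.03390499949455261, 0.087215855717659), 78.2267074584961)
scene pink [ 0.5095 -0.3474] ((0.5055805444717407, -0.3523528575897217), (0.06892172247171402, 0.07821418344974518), 84.96808624267578)
brush mid [ 0.4678 -0.3449] dir [-0.996   0.0894] len 0.15479918250034808
tube near brush [ 0.6783 -0.3639]
t1 [0.6204 0.4476]
t2 [0.5509 0.4402]
t3 [0.4718 0.4427]
bowl [0.3827 0.3328]
paintbrush a [0.3537 0.1228]
pb b [ 0.2414 -0.0199]
(array([[309.7069,   0.    , 319.9581],
       [  0.    , 309.7069, 199.0348],
       [  0.    ,   0.    ,   1.    ]]), array([[-0.3945, -0.9189,  0.0016],
       [-0.8735,  0.3756,  0.3099],
       [-0.2853,  0.1209, -0.9508]]), array([ 0.5504, -0.0417,  0.3806]))
```

```bash
cat >> m.py <<'E'
O0=np.array([.582,.0985,0]); YAW=-.10
def case(x,y,z): return O0+Ro.from_euler('z',YAW).apply([x,y,z])
def goal(p,ang):
    """shift and rotvec (tool axes) to put TCP at p, pointing down, tool y at world angle ang (mod pi)"""
    s=ctrl.observe(); R=Ro.from_euler('xyz',s["tcp_rot"]); out=[]
    for a in (ang,ang+np.pi):
        y=np.array([np.cos(a),np.sin(a),0]); x=np.array([0,0,-1.]); G=Ro.from_matrix(np.c_[x,y,np.cross(x,y)])
        out.append((R.inv()*G).as_rotvec())
    print("q",s["q"],"F",s["ft_force"],"t",s["time"],"pos",s["tcp_pos"]); print("shift",R.inv().apply(np.array(p)-s["tcp_pos"]),"rot",*out)
E
python3 - <<'E'
from m import *
s=ctrl.observe();print(Ro.from_euler('xyz',s["tcp_rot"]).as_matrix())
goal(case(-.045,-.125,.25),YAW)
E
```

```text
[[-0.0006 -0.3948 -0.9188]
 [-0.0016 -0.9188  0.3948]
 [-1.      0.0017 -0.0001]]
q [ 1.4496  0.2557  0.1072 -0.0004 -1.4239 -0.2846] F [-0.4871 -0.7072 -0.1083] t 0.1 pos [0.2169 0.505  0.2495]
shift [ 0.0002  0.3621 -0.4906] rot [-1.8766  0.0015 -0.0012] [ 1.265  -0.0011 -0.0014]
```

Request:
move_arm:
  series: [0,0.362,-0.491,1.265,0,0,0,0,0.362,-0.491,1.265,0,0,0,0,0.362,-0.491,1.265,0,0,0,0,0.362,-0.491,1.265,0,0,0,0,0.362,-0.491,1.265,0,0,0,0,0.362,-0.491,1.265,0,0,0,0,0.362,-0.491,1.265,0,0,0,0,0.362,-0.491,1.265,0,0,0,0,0.362,-0.491,1.265,0,0,0,0,0.362,-0.491,1.265,0,0,0]

```text
time: 1.1
tcp_pos: [0.4698, 0.0717, 0.25]
tcp_rot: [2.687, 1.569, -2.128]
ft_force: [0.1, 1.3, -0.2]
width: 0.0003
```

```bash
python3 - <<'E'
from m import *
goal(case(-.045,-.125,.20),YAW)
E
```

```text
q [ 0.483   0.1073 -0.0757  0.0009 -1.3893 -0.585 ] F [ 0.1205  1.2813 -0.2414] t 1.1 pos [0.4698 0.0717 0.25  ]
shift [ 0.0501 -0.0641 -0.0869] rot [ 3.1397 -0.0012  0.0024] [-0.0019 -0.0015 -0.0007]
```

Request:
move_arm:
  series: [0.05,-0.064,-0.087,0,0,0,0,0.05,-0.064,-0.087,0,0,0,0,0.05,-0.064,-0.087,0,0,0,0,0.05,-0.064,-0.087,0,0,0,0]

```text
time: 1.5
tcp_pos: [0.5242, -0.0237, 0.1975]
tcp_rot: [2.066, 1.564, -2.752]
ft_force: [-0.2, 0.9, 0.0]
width: 0.0001
```

```bash
python3 - <<'E'
from m import *
C=cam("wrist"); im=ctrl.read_camera("wrist"); cv2.imwrite("pics/w1.png",im[:,:,::-1])
m,b=blobs(im,(5,150,100),(18,255,255),None,30); print(b)
for x in b: print(onz("wrist",x[0],.135,C))
goal(case(-.045,-.125,.133),YAW)
E
```

```text
[(array([315.3177, 168.3446]), np.int32(1297), array([302, 139,  27,  60], dtype=int32)), (array([186.7785, 171.825 ]), np.int32(1097), array([168, 143,  43,  57], dtype=int32))]
[ 0.5219 -0.0608  0.135 ]
[ 0.6062 -0.0688  0.135 ]
q [ 0.2564  0.2295 -0.0578  0.0009 -1.2878 -0.361 ] F [-0.5858 -0.0398 -0.3839] t 1.55 pos [ 0.5242 -0.0225  0.1987]
shift [ 0.0657 -0.0007  0.0013] rot [ 3.1372 -0.0058  0.0037] [-0.0044 -0.0023 -0.0037]
```

View pics/w1.png

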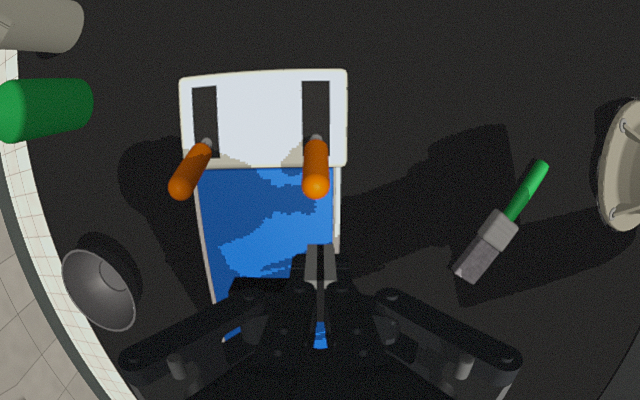

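The wrist view shows both lever handles, with tips at about (316,187) and (182,190). The closed fingers, near (320,250), line up with the front lever on its cover side.

Request:
move_arm:
  series: [0.066,-0.001,0.001,0,0,0,0,0.066,-0.001,0.001,0,0,0,0,0.066,-0.001,0.001,0,0,0,0,0.066,-0.001,-0.01,0,0,0,0,0.066,-0.001,-0.012,0,0,0,0]

```text
time: 2.05
tcp_pos: [0.5247, -0.0346, 0.1348]
tcp_rot: [2.962, 1.57, -1.855]
ft_force: [-1.4, 2.6, 2.4]
width: -0.0
```

Request:
move_arm:
  series: [0,0,-0.003,0,0,0,0,0,0,-0.006,0,0,0,0,0,0,-0.009,0,0,0,0,0,0,-0.012,0,0,0,0]

```text
time: 2.45
tcp_pos: [0.524, -0.0466, 0.1355]
tcp_rot: [-1.977, 1.569, -0.51]
ft_force: [0.1, 2.2, 2.3]
width: 0.0001
```

Request:
move_arm:
  series: [0,0,-0.002,0,0,0,0,0,0,-0.004,0,0,0,0,0,0,-0.006,0,0,0,0]

```text
time: 2.75
tcp_pos: [0.5234, -0.0528, 0.1355]
tcp_rot: [-2.026, 1.569, -0.559]
ft_force: [-0.1, 1.9, 1.6]
width: -0.0
```

Request:
move_arm:
  series: [0,0,-0.002,0,0,0,0,0,0,-0.004,0,0,0,0,0,0,-0.006,0,0,0,0]

```text
time: 3.05
tcp_pos: [0.5228, -0.059, 0.1354]
tcp_rot: [-2.111, 1.569, -0.644]
ft_force: [0.0, 1.5, 1.8]
width: 0.0003
```

Request:
move_arm:
  series: [0,0,-0.002,0,0,0,0,0,0,-0.004,0,0,0,0,0,0,-0.005,0,0,0,0]

```text
time: 3.35
tcp_pos: [0.5222, -0.0642, 0.1354]
tcp_rot: [-2.163, 1.569, -0.696]
ft_force: [-0.3, 1.9, 1.4]
width: -0.0001
```

```bash
python3 - <<'E'
from m import *
C=cam("wrist"); im=ctrl.read_camera("wrist"); cv2.imwrite("pics/w2.png",im[100:300,150:450,::-1])
goal(case(-.045,-.125,.133),YAW)
E
```

```text
q [ 0.1764  0.2723 -0.1696  0.0015 -1.1278 -0.2809] F [1.1255 1.1449 1.0989] t 3.4 pos [ 0.5222 -0.0642  0.1354]
shift [0.0024 0.0019 0.0429] rot [3.1377 0.0022 0.0016] [-0.0039 -0.001   0.0014]
```

View pics/w2.png

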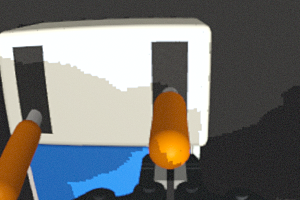

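The crop shows the finger pads (168,175) up against the front lever handle (172,150), which is more upright than the rear one. I'll keep pushing gently.

Request:
move_arm:
  series: [0,0,-0.002,0,0,0,0,0,0,-0.004,0,0,0,0,0,0,-0.005,0,0,0,0]

```text
time: 3.7
tcp_pos: [0.5216, -0.0694, 0.1354]
tcp_rot: [-2.245, 1.569, -0.778]
ft_force: [-0.5, 1.4, 0.8]
width: 0.0003
```

Request:
move_arm:
  series: [0,0,-0.002,0,0,0,0,0,0,-0.004,0,0,0,0,0,0,-0.005,0,0,0,0]

```text
time: 4.0
tcp_pos: [0.5211, -0.0745, 0.1355]
tcp_rot: [-2.143, 1.569, -0.676]
ft_force: [0.0, 2.6, 1.8]
width: 0.0001
```

Request:
move_arm:
  series: [0,0,-0.002,0,0,0,0,0,0,-0.003,0,0,0,0]

```text
time: 4.2
tcp_pos: [0.5208, -0.0777, 0.1355]
tcp_rot: [-2.131, 1.569, -0.665]
ft_force: [0.8, 1.8, 2.6]
width: -0.0002
```

Request:
move_arm:
  series: [0,0,-0.002,0,0,0,0,0,0,-0.004,0,0,0,0,0,0,-0.006,0,0,0,0]

```text
time: 4.5
tcp_pos: [0.5202, -0.0838, 0.1355]
tcp_rot: [-2.147, 1.569, -0.68]
ft_force: [0.2, 1.9, 1.3]
width: 0.0001
```

Request:
move_arm:
  series: [0,0,-0.002,0,0,0,0,0,0,-0.004,0,0,0,0,0,0,-0.006,0,0,0,0]

```text
time: 4.8
tcp_pos: [0.5195, -0.0899, 0.1352]
tcp_rot: [-2.166, 1.569, -0.699]
ft_force: [1.2, 2.7, -0.6]
width: -0.0002
```

Request:
move_arm:
  series: [0,0,-0.002,0,0,0,0,0,0,-0.004,0,0,0,0,0,0,-0.006,0,0,0,0]

```text
time: 5.1
tcp_pos: [0.5185, -0.096, 0.135]
tcp_rot: [-2.581, 1.57, -1.114]
ft_force: [0.1, 1.8, -1.7]
width: -0.0001
```

Request:
move_arm:
  series: [0,0,-0.002,0,0,0,0,0,0,-0.004,0,0,0,0,0,0,-0.006,0,0,0,0]

```text
time: 5.4
tcp_pos: [0.5176, -0.1021, 0.1349]
tcp_rot: [3.001, 1.57, -1.816]
ft_force: [-0.1, 1.9, -0.1]
width: 0.0001
```

Request:
move_arm:
  series: [0,0,-0.003,0,0,0,0,0,0,-0.006,0,0,0,0]

```text
time: 5.6
tcp_pos: [0.5176, -0.1046, 0.1345]
tcp_rot: [-0.175, 1.564, 1.291]
ft_force: [-0.3, 23.0, 1.8]
width: -0.0
```

Request:
move_arm:
  series: [0,0,-0.003,0,0,0,0,0,0,-0.006,0,0,0,0]

```text
time: 5.8
tcp_pos: [0.5176, -0.1053, 0.1344]
tcp_rot: [-0.163, 1.554, 1.302]
ft_force: [-1.1, 31.8, 7.0]
width: -0.0001
```

```bash
python3 - <<'E'
from m import *
C=cam("wrist"); im=ctrl.read_camera("wrist"); cv2.imwrite("pics/w3.png",im[60:300,150:450,::-1])
goal(case(-.045,-.125,.133),YAW)
E
```

```text
q [ 0.0849  0.2772 -0.158  -0.0185 -1.1295 -0.1829] F [-1.2835 25.608   5.0505] t 5.85 pos [ 0.5176 -0.1051  0.1344]
shift [0.0029 0.0018 0.084 ] rot [ 3.1356  0.0046 -0.0276] [-0.0059  0.0176  0.0029]
```

View pics/w3.png

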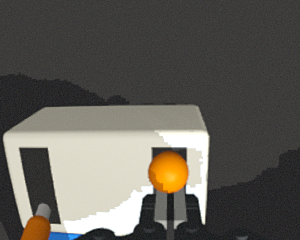

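The front lever gave all the way and stopped firm with the TCP at case y = -209 mm; I predicted -210 mm for fully thrown. Next is the rear lever.

Request:
move_arm:
  series: [0.002,0.002,0.084,0,0.017,0.003,0,0.002,0.002,0.084,0,0.017,0.003,0,0.002,0.002,0.084,0,0.017,0.003,0,0.002,-0.088,0.084,0,0.017,0.003,0,0.002,-0.088,0.084,0,0.017,0.003,0,0.002,-0.088,0.084,0,0.017,0.003,0,0.002,-0.088,0.084,0,0.017,0.003,0]

```text
time: 6.55
tcp_pos: [0.6141, -0.032, 0.1332]
tcp_rot: [1.899, 1.569, -2.921]
ft_force: [-0.4, -0.2, -0.3]
width: -0.0001
```

```bash
python3 - <<'E'
from m import *
goal(case(.045,-.209,.135),YAW)
E
```

```text
q [ 0.2017  0.4394  0.0742  0.     -1.2074 -0.3086] F [-0.3894 -0.1928 -0.3436] t 6.55 pos [ 0.6141 -0.032   0.1332]
shift [-0.0017 -0.0006 -0.0823] rot [ 3.1347 -0.0027  0.0009] [-0.0068 -0.0006 -0.0017]
```

Request:
move_arm:
  series: [0,0,-0.006,0,0,0,0,0,0,-0.012,0,0,0,0,0,0,-0.018,0,0,0,0,0,0,-0.021,0,0,0,0,0,0,-0.024,0,0,0,0,0,0,-0.027,0,0,0,0,0,0,-0.029,0,0,0,0]

```text
time: 7.25
tcp_pos: [0.611, -0.061, 0.1333]
tcp_rot: [1.899, 1.569, -2.92]
ft_force: [0.9, 2.6, 1.7]
width: -0.0003
```

Request:
move_arm:
  series: [0,0,-0.002,0,0,0,0,0,0,-0.004,0,0,0,0,0,0,-0.005,0,0,0,0]

```text
time: 7.55
tcp_pos: [0.6104, -0.0662, 0.1332]
tcp_rot: [1.928, 1.569, -2.891]
ft_force: [-0.0, 2.2, 1.1]
width: 0.0002
```

Request:
move_arm:
  series: [0,0,-0.002,0,0,0,0,0,0,-0.004,0,0,0,0,0,0,-0.005,0,0,0,0]

```text
time: 7.85
tcp_pos: [0.6098, -0.0714, 0.1332]
tcp_rot: [1.944, 1.569, -2.875]
ft_force: [0.2, 2.4, 2.1]
width: -0.0004
```

Request:
move_arm:
  series: [0,0,-0.002,0,0,0,0,0,0,-0.004,0,0,0,0,0,0,-0.005,0,0,0,0]

```text
time: 8.15
tcp_pos: [0.6092, -0.0766, 0.1331]
tcp_rot: [1.953, 1.569, -2.866]
ft_force: [0.4, 2.0, 2.0]
width: -0.0001
```

Request:
move_arm:
  series: [0,0,-0.002,0,0,0,0,0,0,-0.004,0,0,0,0,0,0,-0.006,0,0,0,0]

```text
time: 8.45
tcp_pos: [0.6086, -0.0827, 0.1332]
tcp_rot: [1.896, 1.569, -2.924]
ft_force: [1.3, 1.7, 2.8]
width: -0.0004
```

Request:
move_arm:
  series: [0,0,-0.004,0,0,0,0,0,0,-0.008,0,0,0,0,0,0,-0.012,0,0,0,0,0,0,-0.016,0,0,0,0,0,0,-0.02,0,0,0,0,0,0,-0.024,0,0,0,0,0,0,-0.028,0,0,0,0]

```text
time: 9.15
tcp_pos: [0.6051, -0.1108, 0.1328]
tcp_rot: [1.739, 1.567, -3.081]
ft_force: [0.9, 2.6, 0.5]
width: 0.0004
```

Request:
move_arm:
  series: [0,0,-0.003,0,0,0,0,0,0,-0.006,0,0,0,0]

```text
time: 9.35
tcp_pos: [0.605, -0.1127, 0.1324]
tcp_rot: [0.291, 1.563, 1.754]
ft_force: [0.3, 22.8, 3.1]
width: -0.0003
```

Request:
move_arm:
  series: [0,0,-0.003,0,0,0,0,0,0,-0.004,0,0,0,0]

```text
time: 9.55
tcp_pos: [0.605, -0.1126, 0.1325]
tcp_rot: [0.081, 1.556, 1.545]
ft_force: [-0.3, 18.4, 4.4]
width: 0.0
```

```bash
python3 - <<'E'
from m import *
goal(case(.0,-.09,.105),YAW)
E
```

```text
q [ 0.0613  0.4412  0.0808 -0.0154 -1.2093 -0.1624] F [-0.3432 18.3569  4.368 ] t 9.55 pos [ 0.605  -0.1126  0.1325]
shift [0.0292 0.0447 0.117 ] rot [ 3.135  -0.0018 -0.0226] [-0.0065  0.0144 -0.0011]
```

Request:
move_arm:
  series: [0,0,0.06,0,0.014,0,0,0,0,0.06,0,0.014,0,0,0,0.045,0.117,0,0.014,0,0,0,0.045,0.117,0,0.014,0,0,0.029,0.045,0.117,0,0.014,0,0,0.029,0.045,0.117,0,0.014,0,0]

```text
time: 10.15
tcp_pos: [0.5701, 0.0088, 0.1024]
tcp_rot: [1.778, 1.563, -3.04]
ft_force: [-1.4, -0.6, -1.0]
width: 0.0001
```

```bash
python3 - <<'E'
from m import *
goal(case(.0,.122,.105),YAW)
C=cam("wrist"); im=ctrl.read_camera("wrist"); cv2.imwrite("pics/w4.png",im[:,:,::-1])
E
```

```text
q [ 0.2888  0.3861 -0.0934 -0.0016 -1.0987 -0.3938] F [-1.3772 -0.6459 -0.9879] t 10.15 pos [0.5701 0.0088 0.1024]
shift [-0.003  -0.0016  0.2124] rot [ 3.1358 -0.0116  0.0024] [-0.0057 -0.0015 -0.0074]
```

View pics/w4.png

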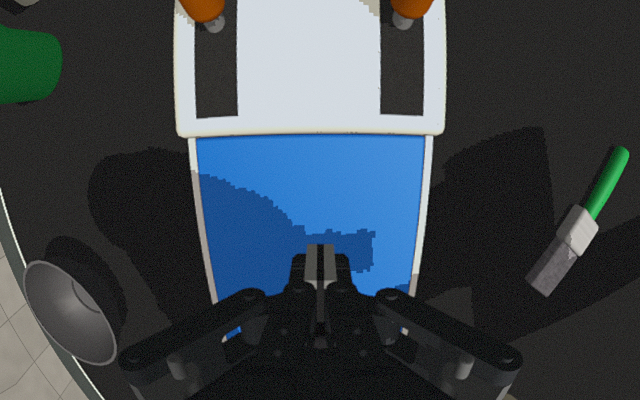

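The view shows both levers thrown away from the cover, at (205,8) and (412,8). The fingers are centred on the cover, so I'll push the ridge back.

Request:
move_arm:
  series: [-0.002,0,0.02,0,0,0,0,-0.002,0,0.035,0,0,0,0,-0.002,0,0.05,0,0,0,0,-0.002,0,0.07,0,0,0,0,-0.002,0,0.09,0,0,0,0,-0.002,0,0.11,0,0,0,0,-0.002,0,0.13,0,0,0,0,-0.002,0,0.15,0,0,0,0,-0.002,0,0.17,0,0,0,0,-0.002,0,0.185,0,0,0,0]

```text
time: 11.2
tcp_pos: [0.5911, 0.1942, 0.1056]
tcp_rot: [1.904, 1.565, -2.914]
ft_force: [-1.1, -3.3, 2.4]
width: 0.0002
```

Request:
move_arm:
  series: [0,0,0.008,0,0,0,0,0,0,0.016,0,0,0,0,0,0,0.024,0,0,0,0]

```text
time: 11.5
tcp_pos: [0.5935, 0.2184, 0.1054]
tcp_rot: [1.905, 1.565, -2.913]
ft_force: [-0.7, -2.8, 1.9]
width: -0.0001
```

Request:
move_arm:
  series: [0,0,0.004,0,0,0,0,0,0,0.007,0,0,0,0,0,0,0.007,0,0,0,0]

```text
time: 11.8
tcp_pos: [0.5942, 0.2256, 0.1052]
tcp_rot: [1.823, 1.565, -2.996]
ft_force: [-0.0, -1.6, 0.5]
width: -0.0
```

```bash
python3 - <<'E'
from m import *
goal(case(.0,.122,.105),YAW)
E
```

```text
q [ 0.6068  0.5003  0.0994 -0.0029 -1.1754 -0.7115] F [-0.0175 -1.5532  0.535 ] t 11.8 pos [0.5942 0.2256 0.1052]
shift [ 0.0002 -0.0006 -0.0057] rot [ 3.1358 -0.0091  0.0023] [-0.0058 -0.0015 -0.0058]
```

Request:
move_arm:
  series: [0,0,0.003,0,0,0,0,0,0,0.006,0,0,0,0]

```text
time: 12.0
tcp_pos: [0.5942, 0.2262, 0.1053]
tcp_rot: [2.528, 1.557, -2.291]
ft_force: [-1.4, -23.5, 5.0]
width: -0.0
```

```bash
python3 - <<'E'
from m import *
goal(case(.0,.122,.105),YAW)
im=ctrl.read_camera("top"); cv2.imwrite("pics/t2.png",im[:,:,::-1])
m,b=blobs(im,(100,120,80),(125,255,255),(180,150,400,240),100); print([x[1:] for x in b])
cv2.imwrite("pics/t2c.png",cv2.resize(im[140:280,180:480,::-1],None,fx=2.5,fy=2.5))
E
```

```text
q [ 0.6109  0.5047  0.1045  0.0036 -1.1842 -0.7189] F [ -1.4478 -23.5146   4.9758] t 12.0 pos [0.5942 0.2262 0.1053]
shift [ 0.0004 -0.0007 -0.0063] rot [ 3.1349 -0.0127  0.0179] [-0.0067 -0.0114 -0.0081]
[(np.int32(1369), array([233, 170,  68,  37], dtype=int32))]
```

View pics/t2c.png

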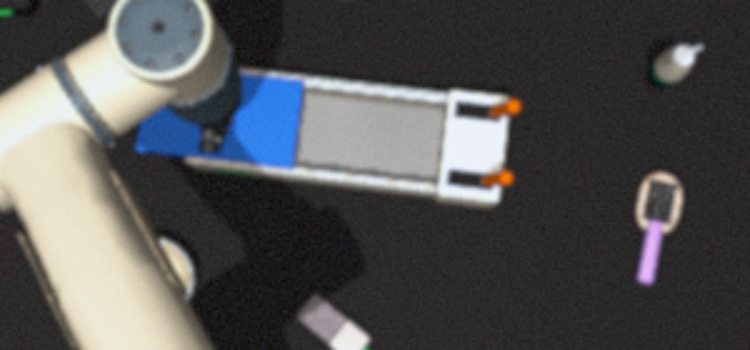

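The crop shows the cover fully back (blue at (150–300,125)) and the grey tray free from about (300) to (445). Both orange levers are thrown, and the brush still lies at (655,225). Next is the brush.

Request:
move_arm:
  series: [0,0,-0.02,0,0,0,0.05,-0.05,0,-0.03,0,0,0,0.05,-0.1,0,-0.04,0,0,0,0.05,-0.145,0,-0.06,0,0,0,0.05,-0.145,0,-0.06,0,0,0,0.05]

```text
time: 12.55
tcp_pos: [0.5921, 0.1673, 0.2594]
tcp_rot: [-2.323, 1.564, -0.86]
ft_force: [0.4, -0.5, 1.2]
width: 0.0502
```

```bash
python3 - <<'E'
from m import *
goal([.45,-.34,.25],-.18+np.pi/2)
E
```

```text
q [ 0.5331  0.3832  0.3091  0.0071 -1.4953 -0.6418] F [ 0.439  -0.4648  1.218 ] t 12.55 pos [0.5921 0.1673 0.2594]
shift [ 0.0115  0.0865 -0.5196] rot [1.6426 0.0006 0.008 ] [-1.4989 -0.0079  0.0005]
```

Request:
move_arm:
  series: [0.012,0.087,-0.52,1.643,0,0.008,0.05,0.012,0.087,-0.52,1.643,0,0.008,0.05,0.012,0.087,-0.52,1.643,0,0.008,0.05,0.012,0.087,-0.52,1.643,0,0.008,0.05,0.012,0.087,-0.52,1.643,0,0.008,0.05,0.012,0.087,-0.52,1.643,0,0.008,0.05,0.012,0.087,-0.52,1.643,0,0.008,0.05,0.012,0.087,-0.52,1.643,0,0.008,0.05,0.012,0.087,-0.52,1.643,0,0.008,0.05,0.012,0.087,-0.52,1.643,0,0.008,0.05]

```text
time: 13.55
tcp_pos: [0.4562, -0.3156, 0.2494]
tcp_rot: [0.894, 1.57, 0.852]
ft_force: [1.8, 0.1, 0.9]
width: 0.0502
```

```bash
python3 - <<'E'
from m import *
goal([.45,-.34,.2],-.18+np.pi/2)
E
```

```text
q [-0.3238  0.2647  0.1194 -0.0011 -1.425  -1.289 ] F [1.8218 0.1333 0.9217] t 13.55 pos [ 0.4562 -0.3156  0.2494]
shift [ 0.0494 -0.0247 -0.0052] rot [ 0.1379  0.0007 -0.0009] [-3.0037  0.0014  0.001 ]
```

Request:
move_arm:
  series: [0.05,-0.025,-0.005,0.138,0,0,0.05,0.05,-0.025,-0.005,0.138,0,0,0.05,0.05,-0.025,-0.005,0.138,0,0,0.05,0.05,-0.025,-0.005,0.138,0,0,0.05]

```text
time: 13.95
tcp_pos: [0.4512, -0.34, 0.2007]
tcp_rot: [0.085, 1.568, -0.093]
ft_force: [0.7, -0.6, 1.1]
width: 0.0503
```

```bash
python3 - <<'E'
from m import *
C=cam("wrist"); im=ctrl.read_camera("wrist"); cv2.imwrite("pics/w5.png",im[:,:,::-1])
m,b=blobs(im,(125,40,60),(155,255,255),None,50); print([x for x in b])
b=max(b,key=lambda x:x[1]); x,y,w,h=b[2]; k=np.zeros_like(m);k[y:y+h,x:x+w]=m[y:y+h,x:x+w]
P=np.array([onz("wrist",p,.018,C)[:2] for p in np.argwhere(k)[::5,::-1]]).astype(np.float32)
r=cv2.minAreaRect(P);print(P.mean(0),r); w_,v=np.linalg.eigh(np.cov((P-P.mean(0)).T));d=v[:,1];print(np.arctan2(d[1],d[0]))
goal([.45,-.34,.2],-.18+np.pi/2)
E
```

```text
[(array([320.1922, 161.7151]), np.int32(744), array([309, 122,  24,  83], dtype=int32))]
[ 0.4326 -0.3348] ((0.43489956855773926, -0.33523452281951904), (0.021277446299791336, 0.08554863184690475), 78.13676452636719)
2.934763504937337
q [-0.3689  0.3015  0.0467 -0.0008 -1.3123 -1.3791] F [-0.2658  0.5194 -0.0299] t 14.0 pos [ 0.4515 -0.3398  0.2012]
shift [ 0.0012 -0.0004 -0.0015] rot [ 0.0026  0.0038 -0.    ] [-3.139   0.0001  0.0059]
```

View pics/w5.png

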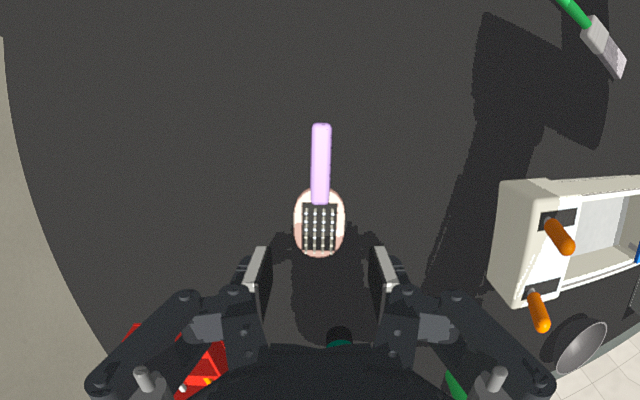

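The wrist view shows the handle at (309–333,122–205) and the head near (320,222), lined up between the jaws. The refined mid is (0.466,-0.342) with angle -0.20 rad. Now I'll descend.

```bash
python3 - <<'E'
from m import *
goal([.449,-.338,.024],-.20+np.pi/2)
E
```

```text
q [-0.3689  0.3015  0.0467 -0.0008 -1.3123 -1.3791] F [-0.2658  0.5194 -0.0299] t 14.0 pos [ 0.4515 -0.3398  0.2012]
shift [ 0.1772  0.0014 -0.0035] rot [ 0.0226  0.0038 -0.0001] [-3.119   0.0001  0.0059]
```

Request:
move_arm:
  series: [0.04,0.001,-0.003,0.023,0.004,0,0.05,0.08,0.001,-0.003,0.023,0.004,0,0.05,0.12,0.001,-0.003,0.023,0.004,0,0.05,0.15,0.001,-0.003,0.023,0.004,0,0.05,0.165,0.001,-0.003,0.023,0.004,0,0.05,0.174,0.001,-0.003,0.023,0.004,0,0.05,0.177,0.001,-0.003,0.023,0.004,0,0.05,0.177,0.001,-0.003,0.023,0.004,0,0.05]

```text
time: 14.8
tcp_pos: [0.4505, -0.3384, 0.0252]
tcp_rot: [-0.299, 1.569, -0.498]
ft_force: [-0.2, 0.0, 0.3]
width: 0.05
```

Request:
move_arm:
  series: [0,0,0,0,0,0,0.01,0,0,0,0,0,0,0.01,0,0,0,0,0,0,0.01,0,0,0,0,0,0,0.01,0,0,0,0,0,0,0.01,0,0,0,0,0,0,0.01]
  squeeze: 35

```text
time: 15.4
tcp_pos: [0.4515, -0.3389, 0.0266]
tcp_rot: [-0.301, 1.566, -0.5]
ft_force: [-0.6, 0.9, 6.6]
width: 0.0189
```

Request:
move_arm:
  series: [-0.02,0,0,0,0,0,0.01,-0.05,0,0,0,0,0,0.01,-0.09,0,0,0,0,0,0.01,-0.13,0,0,0,0,0,0.01,-0.17,0,0,0,0,0,0.01,-0.19,0,0,0,0,0,0.01,-0.19,0,0,0,0,0,0.01]

```text
time: 16.1
tcp_pos: [0.4519, -0.3393, 0.2205]
tcp_rot: [-0.294, 1.559, -0.493]
ft_force: [0.3, -0.1, -1.2]
width: 0.0189
```

```bash
python3 - <<'E'
from m import *
goal(case(0,-.075,.22),YAW)
C=cam("wrist"); im=ctrl.read_camera("wrist"); cv2.imwrite("pics/w6.png",im[80:380,120:520,::-1])
E
```

```text
q [-0.3665  0.2876  0.0759  0.0015 -1.3478 -1.4033] F [ 0.3081 -0.1419 -1.2378] t 16.1 pos [ 0.4519 -0.3393  0.2205]
shift [-0.0003  0.3803  0.0485] rot [ 1.4721  0.0113 -0.0054] [-1.6694  0.0055  0.0117]
```

View pics/w6.png

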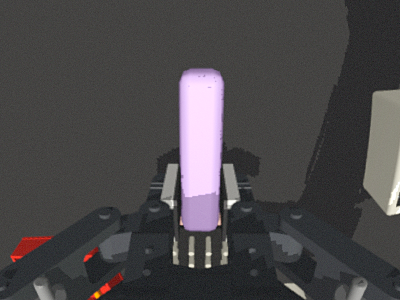

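The crop shows the brush held squarely, with the handle at (200,70–230) between the pads. I'll carry it over the tray, head towards the housing.

Request:
move_arm:
  series: [0,0.38,0.048,-1.669,0.005,0.011,0.01,0,0.38,0.048,-1.669,0.005,0.011,0.01,0,0.38,0.048,-1.669,0.005,0.011,0.01,0,0.38,0.048,-1.669,0.005,0.011,0.01,0,0.38,0.048,-1.669,0.005,0.011,0.01,0,0.38,0.048,-1.669,0.005,0.011,0.01,0,0.38,0.048,-1.669,0.005,0.011,0.01,0,0.38,0.048,-1.669,0.005,0.011,0.01,0,0.38,0.048,-1.669,0.005,0.011,0.01,0,0.38,0.048,-1.669,0.005,0.011,0.01]

```text
time: 17.15
tcp_pos: [0.5725, 0.0258, 0.2153]
tcp_rot: [1.507, 1.565, 2.817]
ft_force: [-0.8, -0.6, -0.8]
width: 0.0192
```

```bash
python3 - <<'E'
from m import *
goal(case(0,-.075,.22),YAW)
E
```

```text
q [ 0.3154  0.3168  0.1056 -0.0038 -1.3646 -0.576 ] F [-0.7841 -0.5997 -0.7607] t 17.15 pos [0.5725 0.0258 0.2153]
shift [-0.0047 -0.0024 -0.0013] rot [ 2.9802 -0.0092 -0.0013] [-0.1614  0.0009 -0.0062]
```

Request:
move_arm:
  series: [0,-0.002,-0.001,-0.161,0.001,-0.006,0.01,0,-0.002,-0.001,-0.161,0.001,-0.006,0.01,0.03,-0.002,-0.001,-0.161,0.001,-0.006,0.01,0.06,-0.002,-0.001,-0.161,0.001,-0.006,0.01,0.09,-0.002,-0.001,-0.161,0.001,-0.006,0.01,0.115,-0.002,-0.001,-0.161,0.001,-0.006,0.01,0.135,-0.002,-0.001,-0.161,0.001,-0.006,0.01,0.15,-0.002,-0.001,-0.161,0.001,-0.006,0.01,0.16,-0.002,-0.001,-0.161,0.001,-0.006,0.01]

```text
time: 18.05
tcp_pos: [0.5719, 0.0242, 0.0531]
tcp_rot: [1.865, 1.567, -2.951]
ft_force: [-0.3, -0.6, -1.9]
width: 0.0187
```

```bash
python3 - <<'E'
from m import *
goal(case(0,-.075,.039),YAW)
im=ctrl.read_camera("wrist"); cv2.imwrite("pics/w7.png",im[:,:,::-1])
E
```

```text
q [ 0.3151  0.4364 -0.1562 -0.0006 -0.982  -0.4187] F [-0.3031 -0.6254 -1.8653] t 18.05 pos [0.5719 0.0242 0.0531]
shift [ 0.0141 -0.0027 -0.    ] rot [ 3.1377 -0.0057  0.0017] [-0.0039 -0.0011 -0.0036]
```

View pics/w7.png

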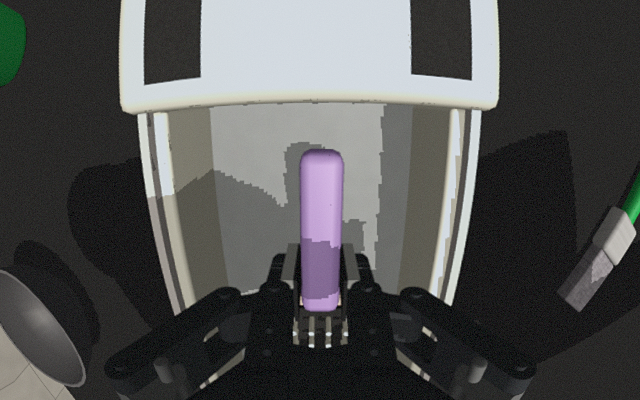

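The view shows the brush inside the tray and well aligned: handle end at (321,150), clear of the lever block edge at row 105 and of both walls. Now I'll lower it to the floor.

Request:
move_arm:
  series: [0.004,-0.004,0,0,0,0,0.01,0.007,-0.004,0,0,0,0,0.01,0.01,-0.004,0,0,0,0,0.01,0.012,-0.004,0,0,0,0,0.01,0.013,-0.004,0,0,0,0,0.01]

```text
time: 18.6
tcp_pos: [0.5753, 0.0238, 0.0391]
tcp_rot: [1.813, 1.566, -3.003]
ft_force: [-0.5, -0.1, -0.2]
width: 0.0191
```

Request:
move_arm:
  series: [0.001,0,0,0,0,0,0.01,0.002,0,0,0,0,0,0.01]

```text
time: 18.8
tcp_pos: [0.5754, 0.0237, 0.0386]
tcp_rot: [1.908, 1.566, -2.907]
ft_force: [-7.7, 0.6, 15.2]
width: 0.0189
```

Request:
move_arm:
  series: [0,0,0,0,0,0,0.045,0,0,0,0,0,0,0.045,0,0,0,0,0,0,0.045,0,0,0,0,0,0,0.045,0,0,0,0,0,0,0.045]

```text
time: 19.3
tcp_pos: [0.5754, 0.0237, 0.0385]
tcp_rot: [1.902, 1.566, -2.914]
ft_force: [0.1, -0.3, 0.2]
width: 0.0453
```

Request:
move_arm:
  series: [-0.02,0,0,0,0,0,0.045,-0.05,0,0,0,0,0,0.045,-0.09,0,0,0,0,0,0.045,-0.13,0,0,0,0,0,0.045,-0.16,0,0,0,0,0,0.045,-0.16,0,0,0,0,0,0.045]

```text
time: 19.9
tcp_pos: [0.5786, 0.024, 0.2039]
tcp_rot: [-1.44, 1.565, 0.028]
ft_force: [-0.2, 0.5, 0.2]
width: 0.0451
```

```bash
python3 - <<'E'
from m import *
C=cam("wrist")
im=ctrl.read_camera("wrist"); cv2.imwrite("pics/w8.png",im[:,:,::-1])
m,b=blobs(im,(125,40,60),(155,255,255),None,50); print(b)
for x in b: x0,y0,w,h=x[2]; print([onz("wrist",p,.03,C) for p in((x0+w/2,y0),(x0+w/2,y0+h))])
c=lambda p:Ro.from_euler('z',-YAW).apply(p-O0)
for x in b: x0,y0,w,h=x[2]; print([c(onz("wrist",p,.03,C)) for p in((x0+w/2,y0),(x0+w/2,y0+h))])
goal(case(0,.19,.2),YAW)
E
```

```text
[(array([324.2964, 165.0468]), np.int32(1623), array([315, 123,  20,  85], dtype=int32))]
[array([ 0.568 , -0.0323,  0.03  ]), array([0.5765, 0.0534, 0.03  ])]
[array([-0.0009, -0.1315,  0.03  ]), array([-0.001 , -0.0454,  0.03  ])]
q [ 0.3123  0.3278  0.083  -0.0001 -1.3252 -0.4154] F [ 0.1953 -0.1632 -0.8467] t 19.95 pos [0.5773 0.0241 0.2009]
shift [0.001  0.0036 0.2645] rot [ 3.1384  0.0011 -0.0006] [-0.0032  0.0004  0.0007]
```

View pics/w8.png

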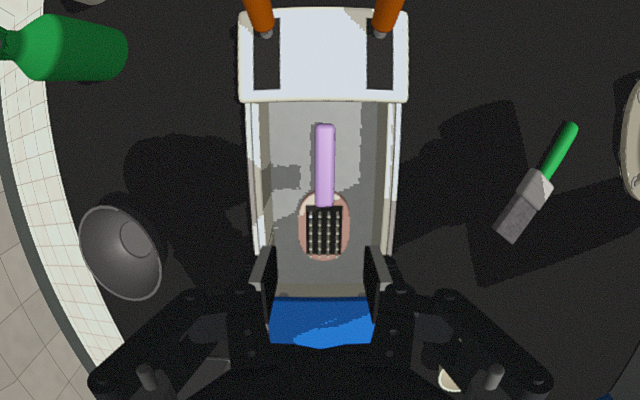

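The brush lies flat, bristles up, centred in the tray. Its middle is at about case y = -57 mm and x = -1 mm, and the cover is still back (blue, row 320). Next I'll shut the cover.

Request:
move_arm:
  series: [0,0.003,0.265,0,0,0,0,0,0.003,0.265,0,0,0,0,0,0.003,0.265,0,0,0,0,0,0.003,0.265,0,0,0,0,0,0.003,0.265,0,0,0,0,0,0.003,0.265,0,0,0,0,0,0.003,0.265,0,0,0,0,0,0.003,0.265,0,0,0,0]

```text
time: 20.75
tcp_pos: [0.6012, 0.2876, 0.1997]
tcp_rot: [2.476, 1.569, -2.339]
ft_force: [0.1, -1.2, 0.4]
width: -0.0002
```

```bash
python3 - <<'E'
from m import *
goal(case(0,.175,.105),YAW)
E
```

```text
q [ 0.6801  0.5066  0.3545  0.0002 -1.4203 -0.783 ] F [ 0.0666 -1.1584  0.354 ] t 20.75 pos [0.6012 0.2876 0.1997]
shift [ 0.0947  0.0001 -0.0149] rot [ 3.1387 -0.0016  0.0021] [-0.0029 -0.0013 -0.001 ]
```

Request:
move_arm:
  series: [0.04,0,-0.005,0,0,0,0,0.08,0,-0.01,0,0,0,0,0.095,0,-0.015,0,0,0,0,0.095,0,-0.025,0,0,0,0,0.095,0,-0.035,0,0,0,0,0.095,0,-0.05,0,0,0,0]

```text
time: 21.35
tcp_pos: [0.5967, 0.2377, 0.1064]
tcp_rot: [-0.7, 1.568, 0.768]
ft_force: [0.6, 3.3, -2.7]
width: 0.0002
```

Request:
move_arm:
  series: [0,0,-0.02,0,0,0,0,0,0,-0.04,0,0,0,0,0,0,-0.06,0,0,0,0,0,0,-0.08,0,0,0,0,0,0,-0.1,0,0,0,0,0,0,-0.12,0,0,0,0,0,0,-0.135,0,0,0,0,0,0,-0.15,0,0,0,0]

```text
time: 22.15
tcp_pos: [0.5813, 0.0871, 0.1063]
tcp_rot: [-0.819, 1.568, 0.648]
ft_force: [1.8, 3.2, 0.5]
width: 0.0002
```

```bash
python3 - <<'E'
from m import *
goal(case(0,-.035,.105),YAW)
E
```

```text
q [ 0.4141  0.4081 -0.0484 -0.0007 -1.1118 -0.5171] F [1.8425 3.1562 0.4988] t 22.15 pos [0.5813 0.0871 0.1063]
shift [ 0.0012  0.0004 -0.0235] rot [ 3.1383  0.0029 -0.0027] [-0.0033  0.0017  0.0019]
```

Request:
move_arm:
  series: [0,0,-0.005,0,0,0,0,0,0,-0.01,0,0,0,0,0,0,-0.015,0,0,0,0,0,0,-0.02,0,0,0,0]

```text
time: 22.55
tcp_pos: [0.5797, 0.0716, 0.1061]
tcp_rot: [-0.301, 1.56, 1.167]
ft_force: [-2.1, 27.9, 3.5]
width: 0.0
```

Request:
move_arm:
  series: [0,0,-0.003,0,0,0,0,0,0,-0.006,0,0,0,0]

```text
time: 22.75
tcp_pos: [0.5797, 0.0714, 0.1061]
tcp_rot: [-0.237, 1.55, 1.23]
ft_force: [-2.1, 28.6, 5.9]
width: 0.0002
```

Request:
move_arm:
  series: [0,0,-0.003,0,0,0,0,0,0,-0.004,0,0,0,0]

```text
time: 22.95
tcp_pos: [0.5796, 0.0716, 0.1063]
tcp_rot: [-0.225, 1.543, 1.244]
ft_force: [-0.7, 17.8, 3.6]
width: 0.0
```

The two stop positions differ by 190 mm of travel plus the ridge and a finger width of about 21 mm. The pads are 22 mm wide, so the cover is fully shut. I'll retract and check.

Request:
move_arm:
  series: [0,0,0.02,0,0.02,0,0,-0.04,0,0.03,0,0.02,0,0,-0.09,0,0.04,0,0.02,0,0,-0.13,0,0.09,0,0.02,0,0,-0.15,0,0.14,0,0.02,0,0,-0.15,0.05,0.19,0,0.02,0,0,-0.15,0.1,0.23,0,0.02,0,0,-0.15,0.15,0.25,0,0.02,0,0,-0.15,0.15,0.25,0,0.02,0,0]

```text
time: 23.85
tcp_pos: [0.4525, 0.3321, 0.2609]
tcp_rot: [-0.857, 1.565, 0.612]
ft_force: [-0.3, 1.6, 0.1]
width: -0.0003
```

```bash
python3 - <<'E'
from m import *
im=ctrl.read_camera("top"); cv2.imwrite("pics/t3c.png",cv2.resize(im[140:280,180:480,::-1],None,fx=2.5,fy=2.5))
m,b=blobs(im,(100,120,80),(125,255,255),(240,150,400,230))
m=cv2.morphologyEx(cv2.morphologyEx(m,cv2.MORPH_OPEN,np.ones((3,3))),cv2.MORPH_CLOSE,np.ones((13,13)))
print(rect(m,"top",.076)[:2]); s=ctrl.observe(); print(s["tcp_pos"],s["ft_force"])
E
```

```text
(array([0.578 , 0.0493], dtype=float32), ((0.5785359740257263, 0.05003644898533821), (0.2040550261735916, 0.11541606485843658), 84.15026092529297))
[0.4479 0.336  0.2615] [-4.3268  2.7876 -1.1766]
```

View pics/t3c.png

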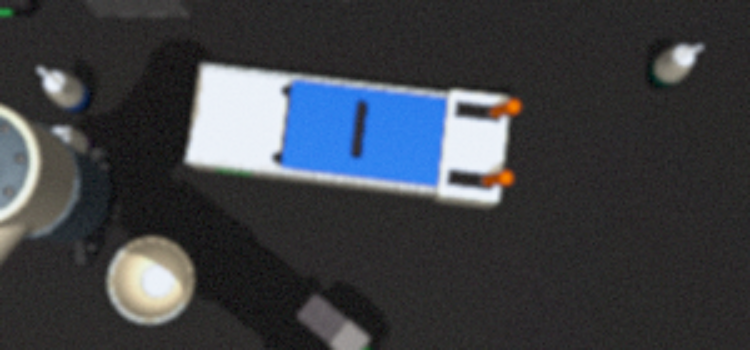

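The crop shows the cover shut: its centre is within 1 mm of its starting place. Both levers are thrown, and the bowl and tubes stand. I'll let the arm settle, since the force reading was from mid-motion, then hand in.

Request:
move_arm:
  series: [0,0,0,0,0,0,0,0,0,0,0,0,0,0,0,0,0,0,0,0,0,0,0,0,0,0,0,0]

```text
time: 24.3
tcp_pos: [0.4488, 0.3349, 0.2611]
tcp_rot: [-0.443, 1.564, 1.029]
ft_force: [-0.7, -0.8, 0.0]
width: -0.0
```

```bash
python3 - <<'E'
from plant import ctrl
s=ctrl.observe(); print(s["time"],s["ft_force"],abs(s["qvel"]).max())
print(ctrl.hand_in())
E
```

```text
24.3 [-0.67311886 -0.78627532  0.01806267] 0.0031791060651904504
the job is handed in; nothing more can be done
None
```

The brush is in the steriliser case with the cover shut and both levers thrown over. I handed the job in at 24.3 s, and no verdict was reported.

- **Levers:** The front lever was the free one and went fully over. The rear lever then followed. The force rose only at the end stops, to about 32 N on the front lever, which by then was fully thrown.
- **Brush:** I slid the cover back to its stop, lowered the held brush until it touched the tray floor at about 15 N, and let go. The wrist view showed it lying bristles up, about 1 mm across and 5 mm along from the tray middle. I did not see it again after the cover closed over it.
- **Cover:** I pushed it shut against its stop. In the last top view its centre was within 1 mm of where it started.
- **Last checks:** The final crop showed both levers thrown, and the bowl and the tubes in view standing. The arm partly hid the row of tubes near it, so I did not check every one. At hand-in the arm was at rest and the force read about 1 N, which is noise level.
- **One disagreement:** The stop positions suggested my estimate of the case position was about 4 mm off along its length. That is well inside the tolerance.

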